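# Scrub out the tall tub in the pull-out basket

## Task

Pull the steel basket all the way out on its runners, flip the tall tub's lid open until it stays open by itself, then take the brush and scrub inside that tub: three times down until the brush touches the bottom, drawing it up at least half the tub's depth after each. Stand the brush upright, head down, back in the ramekin it came from, and leave the basket out and the lid open so that the tub can air. All three tubs stay standing in their pockets, the two low ones shut; leave the skewer in the basket and everything on the worktop where it is.

Things in the scene. Friction and masses are not known exactly. Their poses are not given: they have to be found in the camera images.
- handle (a point): middle of the basket's handle: level steel bar 10 mm thick, 130 mm long (point y), 104 mm above the worktop, 14 mm before and 43 mm above the front wall's rim; hook or pinch it from above. The basket pulls out along the point's -x. A fixed wire shelf, top 204 mm above the worktop, covers the closed basket from 125 mm behind the handle on, on posts 173 mm either side of its centre line
- basket (a joint): how far the basket is pulled out, m: 0 closed, 0.130 fully out at its stop (2.5 N friction; it stays where left)
- basket_floor (a point): point on the basket's floor (20 mm above the worktop), middle of the row of three tub pockets, 129.5 mm behind the handle; moves with the basket. Pockets are 94 mm apart along y, with strips 24 mm high around; the tubs have 3 to 5 mm play. In front is an open bay 66 mm deep; the basket's outer walls are 45 mm high, 300 mm apart in y
- tub_tall: the tall one of three square white plastic tubs, in any of the three pockets: loose, 84 x 84 mm outside, rim 95 mm above its underside, walls and floor 4 mm thick (76 x 76 mm inside, empty). Origin at the centre of its underside; x points away from its lid tab (away from the robot), z up. Hinge along y at (42, 0, 95.5) mm
- tab_tall (a point): middle of the tall tub's lid tab: 20 mm long (sticking out in front of the tub, towards the robot), 32 mm wide, 6 mm thick; 94 mm from the hinge. Push it up from below or pinch it by its sides. The lid is 84 x 84 x 6 mm
- lid_tall (a joint): opening of the tall tub's lid, rad: 0 shut, 1.57 upright, 1.9 stop; past upright it stays open by itself, before that it falls shut
- lid_low_a (a joint): opening of the lid of low tub a, rad, 0 shut
- lid_low_b (a joint): opening of the lid of low tub b, rad, 0 shut
- tub_low_a: closed square white plastic tub, 84 x 84 mm, 58 mm high without the 6 mm lid, in a pocket of the basket; origin at the centre of its underside
- tub_low_b: closed square white plastic tub, 84 x 84 mm, 58 mm high without the 6 mm lid, in a pocket of the basket; origin at the centre of its underside
- brush: brush 175 mm long, standing upright, head down, in ramekin_a: a cylindrical dark ribbed silicone head, 52 mm in diameter and 58 mm long with a flat end, a thin 12 mm neck, and a rigid round grey handle 18 mm in diameter from 75 to 175 mm above the flat end. Origin at the centre of the flat end of the head, z along the handle
- brush_grip (a point): point on the axis of the brush's handle, 150 mm above the flat end of the head, 25 mm below the handle's top
- ramekin_a: white ceramic ramekin that holds the brush, 84 mm across the rim, 74 mm inside, 45 mm high, floor 6 mm thick; on the worktop left or right of the basket. Origin at the centre of its underside
- ramekin_b: an identical empty ramekin on the other side; leave it alone
- skewer: short flat stainless skewer, 112 mm long, 4 mm thick, lying in the open front bay of the basket; origin near its middle on the underside
- jar: closed jar, 72 mm in diameter, 110 mm high, on the worktop; leave it alone
- mug: mug, 80 mm across, 90 mm high, on the worktop; leave it alone
- tin: tin, 70 mm in diameter, 80 mm high, on the worktop; leave it alone

How it is judged:
By the outcome, as a careful person would: the job done as asked, in the order asked, and still so for the second after the job is handed in, with the robot touching nothing.
It also fails if it takes over 72 s, if anything falls off the work surface, if the arm or the gripper's body presses on something with over 40 N, if the wrist force passes 120 N, or if a joint passes its speed limit or range.

## Robot

A 6-joint arm with a two-finger parallel gripper is mounted at the origin on the work surface. World frame = base frame: x ahead of the robot, y to its left, z up, the work surface at z = 0. Lengths are in m, angles in rad, forces in N, time in s.
With the tool pointing down it reaches from about 0.375 to 0.9 m from the base axis. Payload 3.1 kg.
Tool frame: the origin (TCP) lies between the finger pads; the fingertips stand 22 mm ahead of it and the grasp point (between the pads) lies 3 mm ahead of it; z points along the fingers, y is the direction in which the jaws open and shut (so a half turn about z gives the same grasp; the last joint's range is limited). The gripper opens to 85 mm and grips with 20 to 120 N. Pads are 22 mm wide; open, the fingers measure 114 mm over their backs; the gripper's body (76 mm by 85 mm) begins 54 mm behind the grasp point. The pads swing forward as they close: fully open they stand 13 mm farther back than shut.
Start: joints at [0.964, 0.527, 1.433, -0, 1.181, -0.178], TCP at [0.26, 0.568, 0.215] pointing down, gripper open.
Joint ranges: [-3.08, 3.08], [-0.75, 2.2], [0.22, 2.44], [-1.43, 4.57], [0, 2.65], [-2.85, 2.85]. Speed limits (rad/s): [2.79, 2.79, 3.14, 3.14, 3.14, 3.14].

## Interface

Orientations are given as a unit quaternion [x, y, z, w].
In Python, from station import status, snapshot, manip gives the robot as it stands.
- The arm moves only by the tool move_arm, never from a script. Its argument "plan" is a list that holds one entry, the list of rows, each a list of 7 numbers: the turn, a rotation vector about the tool's x, y, z scaled (see below), then the shift along the tool's x, y, z scaled (see below), then the closure, from 0 (fully open) to 1 (shut). A call has exactly 8 rows; each row is the pose to reach, as a shift and turn from the pose commanded when the call began, along the tool's axes at that moment; what a row does not reach only later rows make up. The controller multiplies each number of a shift by 100 mm and each number of a turn by pi/4 rad. A row lasts 1/8 s, in which the tool goes at most 62.5 mm and 10.7 degrees, less where a joint would pass 70% of its speed; a pose out of reach is approached as far as the arm can. A call with a number of a shift or a turn outside -1 to 1 is refused whole. A call with a gripper value outside its range is refused whole. The fingers move at their own pace and stop on an object; "force" is the grip in N (left out, the last holds). Time passes only in rows, so rows that repeat a pose let the fingers close, or fill a call up. It gives the time, the measured TCP pose, the force and the opening at its end, in the units of the state.
- status.sense(): the state, without advancing time (a new reading comes with each control period).
- snapshot(name): name is "scene" or "side" or "wrist"; returns a dict with "img" (420x560x3 uint8, red, green, blue), "depth" (420x560 float32, m along the optical axis (not along the pixel's ray), 0 where there is no reading), "mtx" (3x3 intrinsics, pixels), "k1" (the pictures are not rectified: a ray, as slopes to the right and down, at radius r is drawn at 1 + k1 r^2 times it, then the intrinsics apply), "T" (4x4, takes a point from camera to world coordinates). Camera axes: x right, y up, looking along -z (the intrinsics and any distortion apply to the point x, -y, -z); pixel columns grow to the right and rows downward; lengths in m; the calibration is good to about 2 mm. A picture is of the moment at which its call begins.
- manip.sign_off(): hands the job in, once; it reports no verdict.
The state is a dict: "t": time; "q": joint angles; "qd": joint speeds; "tau": joint torques, N m; "tcp_pos": TCP position; "tool_rot": TCP orientation; "force": force on the tool from outside, world axes, zero at the start; "ft_torque": the same for the moment, N m; "finger_gap": opening from 0.0 (shut) to 1.0 (fully open).
Only numpy, scipy, OpenCV 4.12 (cv2) and the standard library are available. Lean on these libraries where they do the work, as an engineer would, in place of code of your own. Each camera call takes 0.05 s, during which the arm holds its last target. There are 200 camera calls.

## Working session

There is one attempt and no reset: what is moved stays moved. The work goes in short steps, Python scripts to look and compute and a tool call to move; the robot and the scene stay as the last step left them, time stands still between calls to the robot, and variables do not carry over. Pictures are saved under pics/ and viewed, on a budget of 10 in all, crops included, one or two more only if the job needs it, and the job is handed in when it is done.

Besides the shell and the picture viewer there is one more tool, called after "Call:" as a command line: name --argument value ..., lists and objects as JSON in quotes. move_arm: Moves the arm, as the interface text tells. Its arguments: {"type":"object","properties":{"plan":{"type":"array"},"force":{"type":"number"}},"required":["plan"]}

```bash
ls; mkdir -p pics; cat > h.py <<'E'
import numpy as np, cv2
from station import status, snapshot, manip
from scipy.spatial.transform import Rotation as R
def cloud(s):
    h,w=s["depth"].shape; K=s["mtx"]
    u,v=np.meshgrid(np.arange(w),np.arange(h))
    d=slopes(s,u.ravel(),v.ravel()); z=s["depth"].ravel()
    P=np.c_[d[:,0]*z,-d[:,1]*z,-z]
    return (P@s["T"][:3,:3].T+s["T"][:3,3]).reshape(h,w,3)
def slopes(s,u,v):
    K=s["mtx"]; xd=(np.asarray(u,float)-K[0,2])/K[0,0]; yd=(np.asarray(v,float)-K[1,2])/K[1,1]
    x,y=xd.copy(),yd.copy()
    for _ in range(15):
        f=1+s["k1"]*(x*x+y*y); x=xd/f; y=yd/f
    return np.c_[x,y]
def onplane(s,u,v,z):
    d=slopes(s,np.atleast_1d(u),np.atleast_1d(v))
    D=np.c_[d[:,0],-d[:,1],-np.ones(len(d))]@s["T"][:3,:3].T
    o=s["T"][:3,3]; return o+D*((z-o[2])/D[:,2])[:,None]
def save(s,n): cv2.imwrite("pics/"+n,s["img"][:,:,::-1])
def st():
    s=status.sense(); print("t",round(s["t"],2),"tcp",np.round(s["tcp_pos"],4),"rot",np.round(s["tool_rot"],3),"F",np.round(s["force"],1),"gap",np.round(s["finger_gap"],3)); return s
E
python3 - <<'E'
from h import *
s=st(); print(R.from_quat(s["tool_rot"]).as_matrix().round(3))
a=[snapshot(n) for n in("scene","side")]
for n,x in zip(("scene","side"),a):
    save(x,n+"0.png"); print(n,x["T"].round(3),x["mtx"].round(1),x["k1"],(x["depth"]>0).mean())
    np.savez(n+"0.npz",**x)
E
```

```text
pics
t 0.0 tcp [0.2594 0.5678 0.2136] rot [ 0.213  0.977 -0.001 -0.   ] F [ 0.4 -0.7  0.2] gap 1.0
[[-0.909  0.416 -0.001]
 [ 0.416  0.909 -0.002]
 [ 0.    -0.002 -1.   ]]
scene [[ 0.28  -0.828  0.487  1.205]
 [ 0.96   0.236 -0.151 -0.186]
 [ 0.01   0.509  0.86   1.097]
 [ 0.     0.     0.     1.   ]] [[391.6   0.  272.7]
 [  0.  391.6 209.7]
 [  0.    0.    1. ]] -0.06874461925581046 0.9961522108843538
side [[ 0.89   0.27  -0.367  0.105]
 [-0.455  0.565 -0.688 -1.049]
 [ 0.022  0.779  0.626  1.03 ]
 [ 0.     0.     0.     1.   ]] [[538.2   0.  278. ]
 [  0.  538.2 219. ]
 [  0.    0.    1. ]] -0.09578867094557311 0.9957482993197279
```

View pics/scene0.png

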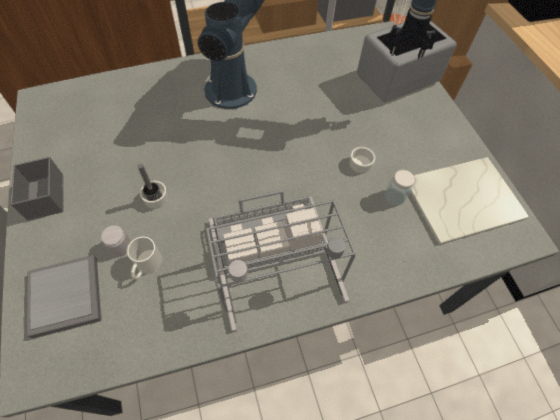

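View pics/side0.png

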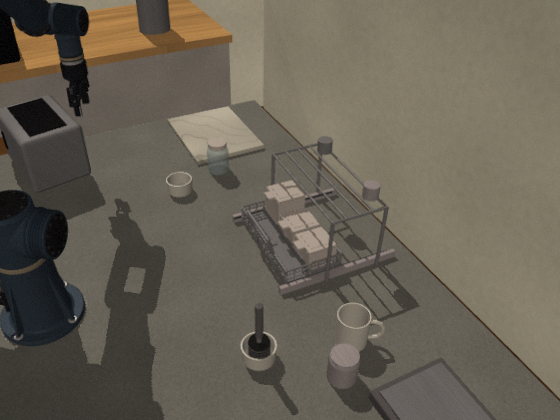

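The scene view shows the basket under the shelf (about 215-335, 205-265), with the tall tub in the left-hand pocket (305,222). The brush is in its ramekin at (152,192) and the empty ramekin is at (362,160). In the side view the tall tub is at (285,200), the brush at (259,345) and the handle bar at about (270,245).

```bash
python3 - <<'E'
from h import *
L=lambda n:dict(np.load(n))
sc=L("scene0.npz");sd=L("side0.npz")
for nm,s,pts in (("scene",sc,[(152,186),(143,167),(362,150),(305,220),(270,235),(240,240),(222,212),(312,203),(238,270),(335,245)]),("side",sd,[(259,308),(259,350),(180,178),(287,190),(300,225),(318,243),(245,210),(292,268),(325,145),(371,188)])):
    P=cloud(s)
    for u,v in pts:
        print(nm,(u,v),P[v,u].round(3))
    g=P.reshape(-1,3); c=s["img"].reshape(-1,3).astype(int)
    box=(g[:,0]>.4)&(g[:,0]<.9)&(abs(g[:,1])<.3)
    m=box&(abs(g[:,2]-.121)<.006)&(c.min(1)>120); print("tall top",m.sum(),g[m].mean(0).round(4),np.percentile(g[m],[2,98],axis=0).round(3).tolist())
    m=box&(abs(g[:,2]-.084)<.006)&(c.min(1)>120); print("low top",m.sum(),g[m].mean(0).round(4),np.percentile(g[m],[2,98],axis=0).round(3).tolist())
    m=box&(abs(g[:,2]-.104)<.012)&(c.min(1)<=110); print("z104 dark",m.sum())
    # handle of brush
    m=(g[:,2]>.085)&(g[:,2]<.2)&(g[:,1]<-.1)&(g[:,0]<.55)&(g[:,0]>.2)&(c.max(1)<110)
    for z in (.10,.13,.16,.175):
        k=m&(abs(g[:,2]-z)<.008); print("brush",z,k.sum(),g[k].mean(0).round(4) if k.any() else "")
cv2.imwrite("pics/sidecrop.png",cv2.resize(sd["img"][110:310,210:410,::-1],(800,800))[:600])
E
```

```text
scene (152, 186) [ 0.427 -0.352  0.059]
scene (143, 167) [ 0.438 -0.35   0.175]
scene (362, 150) [0.454 0.37  0.031]
scene (305, 220) [0.75  0.044 0.2  ]
scene (270, 235) [ 0.711 -0.04   0.084]
scene (240, 240) [ 0.702 -0.127  0.083]
scene (222, 212) [ 0.547 -0.154  0.001]
scene (312, 203) [0.608 0.131 0.023]
scene (238, 270) [ 0.855 -0.159  0.242]
scene (335, 245) [0.857 0.081 0.242]
tall top 661 [0.7113 0.0566 0.122 ] [[0.659, 0.017, 0.118], [0.751, 0.097, 0.126]]
low top 1395 [ 0.7101 -0.085   0.0847] [[0.655, -0.169, 0.081], [0.754, 0.0, 0.089]]
z104 dark 208
brush 0.1 314 [ 0.337  -0.693   0.0968]
brush 0.13 20 [ 0.4398 -0.3565  0.13  ]
brush 0.16 19 [ 0.4419 -0.3571  0.1595]
brush 0.175 19 [ 0.442  -0.3566  0.1746]
side (259, 308) [ 0.432 -0.364  0.18 ]
side (259, 350) [ 0.424 -0.38   0.062]
side (180, 178) [0.501 0.383 0.026]
side (287, 190) [0.722 0.057 0.121]
side (300, 225) [ 0.703 -0.059  0.083]
side (318, 243) [ 0.71  -0.146  0.082]
side (245, 210) [0.606 0.096 0.06 ]
side (292, 268) [ 0.613 -0.183  0.063]
side (325, 145) [0.846 0.066 0.236]
side (371, 188) [ 0.84  -0.171  0.24 ]
tall top 413 [0.7081 0.0552 0.1211] [[0.66, 0.018, 0.117], [0.754, 0.096, 0.126]]
low top 969 [ 0.7042 -0.092   0.084 ] [[0.657, -0.168, 0.079], [0.751, -0.016, 0.088]]
z104 dark 448
brush 0.1 40 [ 0.4319 -0.3638  0.0997]
brush 0.13 43 [ 0.4324 -0.3633  0.1294]
brush 0.16 45 [ 0.432  -0.3634  0.1599]
brush 0.175 75 [ 0.4331 -0.3607  0.1773]
```

View pics/sidecrop.png

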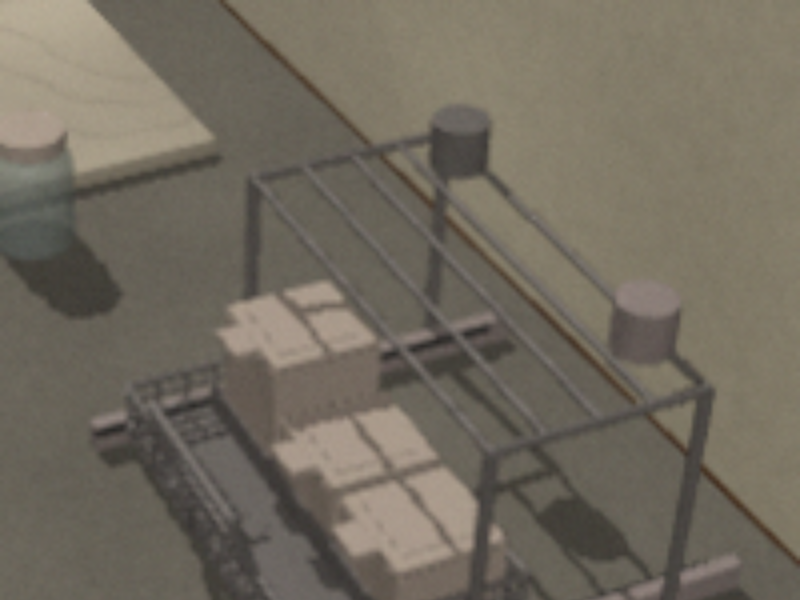

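```bash
python3 - <<'E'
from h import *
L=lambda n:dict(np.load(n))
for nm in("scene","side"):
    s=L(nm+"0.npz");P=cloud(s);g=P.reshape(-1,3)
    m=(abs(g[:,2]-.103)<.008)&(g[:,0]>.5)&(g[:,0]<.645)&(g[:,1]>-.2)&(g[:,1]<.1)
    q=g[m]; 
    if len(q)>5:
        print(nm,"bar",len(q),q.mean(0).round(4),np.percentile(q,[2,98],axis=0).round(3).tolist(),"fit x=a*y+b",np.polyfit(q[:,1],q[:,0],1).round(3))
        idx=np.argwhere(m.reshape(420,560)); print("px uv",idx.min(0)[::-1],idx.max(0)[::-1])
    for nz,z0,z1,y0,y1 in(("shelf",.195,.212,-.3,.25),):
        k=(g[:,2]>z0)&(g[:,2]<z1)&(g[:,0]>.6)&(g[:,0]<.9)&(g[:,1]>y0)&(g[:,1]<y1);q=g[k]
        r=cv2.minAreaRect(q[:,:2].astype(np.float32));print(nm,nz,len(q),r)
    c=s["img"].reshape(-1,3).astype(int)
    for z in(.121,.084):
        k=(abs(g[:,2]-z)<.006)&(c.min(1)>100)&(g[:,0]>.6)&(g[:,0]<.8)&(abs(g[:,1]+.04)<.16)
        q=g[k]; print(z,cv2.minAreaRect(q[:,:2].astype(np.float32)))
print("onplane side",onplane(L("side0.npz"),[246,268],[209,240],.104).round(4))
E
```

```text
scene bar 155 [ 0.5867 -0.0333  0.1062] [[0.58, -0.1, 0.097], [0.593, 0.035, 0.11]] fit x=a*y+b [0.033 0.588]
px uv [238 190] [283 203]
scene shelf 1867 ((0.790124773979187, -0.03809837996959686), (0.3566969931125641, 0.16913340985774994), 88.44340515136719)
0.121 ((0.7066457867622375, 0.05751993507146835), (0.08505482971668243, 0.10566359013319016), 88.80718231201172)
0.084 ((0.7041059732437134, -0.03719572722911835), (0.27072873711586, 0.10749252885580063), 88.63040924072266)
side bar 138 [ 0.5842 -0.0406  0.1061] [[0.579, -0.102, 0.099], [0.59, 0.029, 0.11]] fit x=a*y+b [0.025 0.585]
px uv [247 211] [270 242]
side shelf 1285 ((0.7877188920974731, -0.03733980655670166), (0.3641878068447113, 0.16992519795894623), 88.67640686035156)
0.121 ((0.7074353098869324, 0.05512690544128418), (0.10418630391359329, 0.08600255846977234), 0.6048556566238403)
0.084 ((0.7023559212684631, -0.08082684129476547), (0.18384988605976105, 0.10643274337053299), 87.32182312011719)
onplane side [[ 0.587   0.0464  0.104 ]
 [ 0.5842 -0.0992  0.104 ]]
```

Call:
move_arm --plan '[[[0,0,0.125,-0.125,-0.125,0,0.3],[0,0,0.25,-0.25,-0.25,0,0.3],[0,0,0.375,-0.375,-0.375,0,0.3],[0,0,0.5,-0.5,-0.5,0,0.3],[0,0,0.625,-0.625,-0.625,0,0.3],[0,0,0.75,-0.75,-0.75,0,0.3],[0,0,0.875,-0.875,-0.875,0,0.3],[0,0,1,-1,-1,0,0.3]]]' --force 40

```text
t: 1.1
tcp_pos: [0.3091, 0.4351, 0.2142]
tool_rot: [0.572, 0.82, -0.0, -0.0]
force: [-0.2, -0.3, 0.9]
finger_gap: 0.703
```

Call:
move_arm --plan '[[[0,0,0.06,-0.125,0,0,0.3],[0,0,0.12,-0.25,0,0,0.3],[0,0,0.18,-0.375,0,0,0.3],[0,0,0.24,-0.5,0,0,0.3],[0,0,0.3,-0.625,0,0,0.3],[0,0,0.36,-0.75,0,0,0.3],[0,0,0.42,-0.875,0,0,0.3],[0,0,0.49,-1,0,0,0.3]]]'

```text
t: 2.1
tcp_pos: [0.3444, 0.3414, 0.2146]
tool_rot: [0.718, 0.696, 0.0, 0.0]
force: [-0.4, 0.1, -0.8]
finger_gap: 0.703
```

Call:
move_arm --plan '[[[0,0,0,-0.125,0.075,0,0.3],[0,0,0,-0.25,0.15,0,0.3],[0,0,0,-0.375,0.225,0,0.3],[0,0,0,-0.5,0.3,0,0.3],[0,0,0,-0.625,0.375,0,0.3],[0,0,0,-0.75,0.45,0,0.3],[0,0,0,-0.875,0.525,0,0.3],[0,0,0,-1,0.6,0,0.3]]]'

```text
t: 3.1
tcp_pos: [0.4018, 0.2397, 0.2146]
tool_rot: [0.717, 0.697, 0.0, 0.0]
force: [-0.4, -0.1, 0.3]
finger_gap: 0.7
```

Call:
move_arm --plan '[[[0,0,0,-0.125,0.075,0,0.3],[0,0,0,-0.25,0.15,0,0.3],[0,0,0,-0.375,0.225,0,0.3],[0,0,0,-0.5,0.3,0,0.3],[0,0,0,-0.625,0.375,0,0.3],[0,0,0,-0.75,0.45,0,0.3],[0,0,0,-0.875,0.525,0,0.3],[0,0,0,-1,0.6,0,0.3]]]'

```text
t: 4.1
tcp_pos: [0.4589, 0.138, 0.2146]
tool_rot: [0.717, 0.697, -0.0, -0.0]
force: [0.5, 0.5, 0.3]
finger_gap: 0.698
```

Call:
move_arm --plan '[[[0,0,0,-0.125,0.075,0,0.3],[0,0,0,-0.25,0.15,0,0.3],[0,0,0,-0.375,0.225,0,0.3],[0,0,0,-0.5,0.3,0,0.3],[0,0,0,-0.625,0.375,0,0.3],[0,0,0,-0.75,0.45,0,0.3],[0,0,0,-0.875,0.525,0,0.3],[0,0,0,-1,0.6,0,0.3]]]'

```text
t: 5.1
tcp_pos: [0.516, 0.0364, 0.2146]
tool_rot: [0.717, 0.697, 0.0, -0.0]
force: [-0.2, 0.3, 0.0]
finger_gap: 0.699
```

Call:
move_arm --plan '[[[0,0,0,-0.12,0.1,0,0.3],[0,0,0,-0.24,0.2,0,0.3],[0,0,0,-0.36,0.3,0.1,0.3],[0,0,0,-0.48,0.4,0.2,0.3],[0,0,0,-0.6,0.5,0.3,0.3],[0,0,0,-0.73,0.6,0.3,0.3],[0,0,0,-0.73,0.66,0.3,0.3],[0,0,0,-0.73,0.66,0.3,0.3]]]'

```text
t: 6.1
tcp_pos: [0.5801, -0.0376, 0.1849]
tool_rot: [0.717, 0.697, 0.0, 0.0]
force: [-0.2, 0.3, 0.5]
finger_gap: 0.701
```

```bash
python3 - <<'E'
from h import *
st()
for n in("wrist","side","scene"):
    s=snapshot(n);g=cloud(s).reshape(-1,3)
    if n=="wrist":save(s,"w1.png")
    m=(abs(g[:,2]-.104)<.008)&(g[:,0]>.5)&(g[:,0]<.63)&(g[:,1]>-.2)&(g[:,1]<.1);q=g[m]
    if len(q)>5: print(n,len(q),q.mean(0).round(4),np.percentile(q,[2,50,98],axis=0).round(3).tolist(),np.polyfit(q[:,1],q[:,0],1).round(3))
E
```

```text
t 6.1 tcp [ 0.5801 -0.0376  0.1849] rot [0.717 0.697 0.    0.   ] F [-0.2  0.3  0.5] gap 0.701
wrist 2197 [ 0.585  -0.0268  0.1075] [[0.579, -0.097, 0.103], [0.585, -0.024, 0.108], [0.591, 0.034, 0.11]] [0.03  0.586]
side 141 [ 0.5843 -0.0425  0.1059] [[0.58, -0.104, 0.098], [0.584, -0.045, 0.106], [0.59, 0.03, 0.111]] [0.021 0.585]
scene 160 [ 0.5865 -0.0339  0.1063] [[0.58, -0.1, 0.098], [0.587, -0.035, 0.107], [0.592, 0.034, 0.11]] [0.024 0.587]
```

View pics/w1.png

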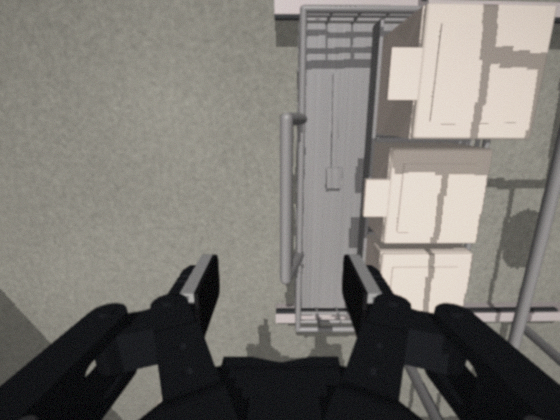

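Call:
move_arm --plan '[[[0,0,0,0,0.05,0.13,0.3],[0,0,0,0,0.05,0.29,0.3],[0,0,0,0,0.05,0.45,0.3],[0,0,0,0,0.05,0.6,0.3],[0,0,0,0,0.05,0.72,0.3],[0,0,0,0,0.05,0.78,0.5],[0,0,0,0,0.05,0.78,0.9],[0,0,0,0,0.05,0.78,1]]]' --force 40

```text
t: 7.25
tcp_pos: [0.5849, -0.0379, 0.1071]
tool_rot: [0.717, 0.697, 0.0, 0.0]
force: [-0.7, -0.0, 0.4]
finger_gap: 0.08
```

Call:
move_arm --plan '[[[0,0,0,0,0,0,1],[0,0,0,0,0,0,1],[0,0,0,0,-0.1,0,1],[0,0,0,0,-0.25,0,1],[0,0,0,0,-0.4,0,1],[0,0,0,0,-0.55,0,1],[0,0,0,0,-0.7,0,1],[0,0,0,0,-0.8,0,1]]]'

```text
t: 8.25
tcp_pos: [0.5032, -0.0354, 0.1067]
tool_rot: [0.717, 0.697, -0.0, -0.0]
force: [-0.4, -0.2, 0.7]
finger_gap: -0.001
```

```bash
python3 - <<'E'
from h import *
st()
for n in("wrist","side","scene"):
    s=snapshot(n);g=cloud(s).reshape(-1,3)
    m=(abs(g[:,2]-.104)<.008)&(g[:,0]>.45)&(g[:,0]<.63)&(g[:,1]>-.12)&(g[:,1]<.1);q=g[m]
    if len(q)>5: print(n,len(q),np.percentile(q,[2,50,98],axis=0).round(3).tolist())
    c=s["img"].reshape(-1,3).astype(int)
    for z in(.121,.084):
        k=(abs(g[:,2]-z)<.006)&(c.min(1)>100)&(g[:,0]>.45)&(g[:,0]<.8)&(abs(g[:,1]+.04)<.16)
        if k.sum()>50:print(z,k.sum(),cv2.minAreaRect(g[k][:,:2].astype(np.float32)))
E
```

```text
t 8.25 tcp [ 0.5032 -0.0354  0.1067] rot [ 0.717  0.697 -0.    -0.   ] F [-0.4 -0.2  0.7] gap -0.001
wrist 4302 [[0.579, -0.079, 0.103], [0.583, -0.014, 0.108], [0.589, 0.034, 0.11]]
0.084 7944 ((0.6608335375785828, -0.06433252990245819), (0.06825694441795349, 0.23699885606765747), 19.53529930114746)
side 140 [[0.579, -0.103, 0.098], [0.584, -0.044, 0.106], [0.591, 0.029, 0.111]]
0.121 525 ((0.7070581316947937, 0.055286798626184464), (0.08945021778345108, 0.1067589670419693), 88.851318359375)
0.084 1230 ((0.7038173079490662, -0.07638785988092422), (0.1955585777759552, 0.10445841401815414), 88.40242767333984)
scene 156 [[0.58, -0.1, 0.099], [0.587, -0.033, 0.107], [0.591, 0.034, 0.111]]
0.121 685 ((0.7062579393386841, 0.057616133242845535), (0.08410181850194931, 0.10625066608190536), 88.70186614990234)
0.084 1494 ((0.6737948060035706, -0.03581094741821289), (0.27152055501937866, 0.16776718199253082), 88.43913269042969)
```

```bash
python3 - <<'E'
from h import *
a=snapshot("side")["img"][110:310,150:400];b=snapshot("wrist")["img"]
a=cv2.resize(a,(525,420))
im=np.hstack([a,b]);im=cv2.resize(im,(800,int(420*800/im.shape[1])))
cv2.imwrite("pics/c5.png",im[:,:,::-1])
E
```

```text
(no output)
```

View pics/c5.png

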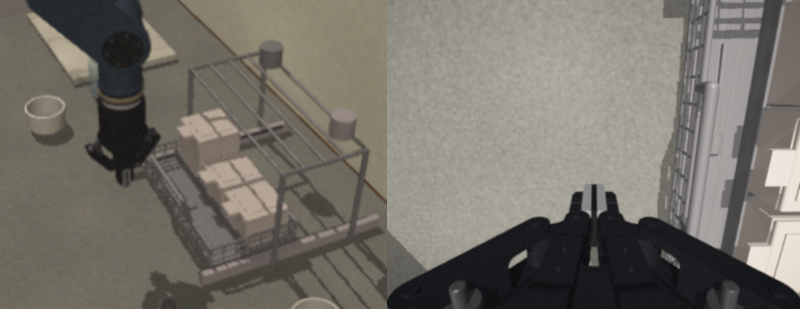

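```bash
python3 - <<'E'
from h import *
s0=st();s=snapshot("wrist");P=cloud(s)
for v in range(246,300,8): print(v,[P[v,u].round(3).tolist() for u in(268,278,290)])
for n in("side","scene"):
    s=snapshot(n);g=cloud(s).reshape(-1,3);m=(np.hypot(g[:,0]-.503,g[:,1]+.035)<.04)&(g[:,2]>.04)&(g[:,2]<.2);q=g[m];print(n,len(q),q[np.argsort(q[:,2])[:6]].round(3).tolist())
E
```

```text
t 8.5 tcp [ 0.5053 -0.0357  0.1068] rot [0.717 0.697 0.    0.001] F [ 0.9  0.2 -0.3] gap 0.003
246 [[0.493, -0.078, -0.001], [0.502, -0.078, 0.0], [0.513, -0.079, -0.001]]
254 [[0.5, -0.025, 0.133], [0.505, -0.026, 0.131], [0.51, -0.026, 0.132]]
262 [[0.5, -0.026, 0.14], [0.505, -0.026, 0.141], [0.51, -0.026, 0.14]]
270 [[0.5, -0.026, 0.147], [0.505, -0.026, 0.148], [0.51, -0.026, 0.149]]
278 [[0.501, -0.025, 0.155], [0.505, -0.026, 0.155], [0.509, -0.026, 0.155]]
286 [[0.501, -0.025, 0.161], [0.505, -0.026, 0.16], [0.509, -0.026, 0.161]]
294 [[0.501, -0.025, 0.168], [0.505, -0.029, 0.161], [0.509, -0.025, 0.169]]
side 385 [[0.5, -0.038, 0.122], [0.501, -0.044, 0.123], [0.503, -0.045, 0.123], [0.51, -0.049, 0.127], [0.505, -0.047, 0.127], [0.511, -0.046, 0.128]]
scene 61 [[0.51, -0.027, 0.123], [0.511, -0.046, 0.125], [0.513, -0.043, 0.127], [0.505, -0.048, 0.129], [0.517, -0.038, 0.13], [0.513, -0.028, 0.132]]
```

Measured from three views, the shut fingertips sit about 37 mm further back than the tool data says: tip z is 0.122 with the TCP at 0.107. The fingers therefore closed above the bar, and the basket has not moved. I'll correct for this offset from here on.

Call:
move_arm --plan '[[[0,0,0,0,0.05,-0.05,0.3],[0,0,0,0,0.2,-0.1,0.3],[0,0,0,0,0.35,-0.1,0.3],[0,0,0,0,0.5,-0.1,0.3],[0,0,0,0,0.65,-0.1,0.3],[0,0,0,0,0.76,-0.05,0.3],[0,0,0,0,0.8,0.05,0.3],[0,0,0,0,0.8,0.2,0.3]]]'

```text
t: 9.65
tcp_pos: [0.5844, -0.0377, 0.0857]
tool_rot: [0.717, 0.697, -0.0, -0.0]
force: [0.2, 0.7, -0.1]
finger_gap: 0.7
```

Call:
move_arm --plan '[[[0,0,0,0,0,0.1,0.3],[0,0,0,0,0,0.19,0.3],[0,0,0,0,0,0.19,0.6],[0,0,0,0,0,0.19,1],[0,0,0,0,0,0.19,1],[0,0,0,0,0,0.19,1],[0,0,0,0,0,0.19,1],[0,0,0,0,0,0.19,1]]]' --force 40

```text
t: 10.65
tcp_pos: [0.5844, -0.0378, 0.0682]
tool_rot: [0.717, 0.697, -0.0, 0.0]
force: [-2.9, -1.3, 4.8]
finger_gap: 0.098
```

Call:
move_arm --plan '[[[0,0,0,0,-0.08,0,1],[0,0,0,0,-0.18,0,1],[0,0,0,0,-0.3,0,1],[0,0,0,0,-0.44,0,1],[0,0,0,0,-0.58,0,1],[0,0,0,0,-0.72,0,1],[0,0,0,0,-0.86,0,1],[0,0,0,0,-1,0,1]]]'

```text
t: 11.65
tcp_pos: [0.4837, -0.035, 0.0681]
tool_rot: [0.717, 0.697, 0.0, 0.0]
force: [4.6, -0.0, 4.4]
finger_gap: 0.098
```

Call:
move_arm --plan '[[[0,0,0,0,-0.08,0,1],[0,0,0,0,-0.15,0,1],[0,0,0,0,-0.2,0,1],[0,0,0,0,-0.25,0,1],[0,0,0,0,-0.28,0,1],[0,0,0,0,-0.3,0,1],[0,0,0,0,-0.32,0,1],[0,0,0,0,-0.32,0,1]]]'

```text
t: 12.65
tcp_pos: [0.4546, -0.0343, 0.0681]
tool_rot: [0.717, 0.697, 0.002, 0.002]
force: [7.6, 4.0, 2.1]
finger_gap: 0.104
```

```bash
cat > m.py <<'E'
from h import *
st()
for n in("wrist","side","scene"):
    s=snapshot(n);g=cloud(s).reshape(-1,3)
    if n=="wrist":save(s,"w6.png")
    m=(abs(g[:,2]-.104)<.008)&(g[:,0]>.4)&(g[:,0]<.52)&(g[:,1]>-.12)&(g[:,1]<.1);q=g[m]
    if len(q)>5: print(n,len(q),np.percentile(q,[2,50,98],axis=0).round(3).tolist())
    c=s["img"].reshape(-1,3).astype(int)
    for z in(.121,.084):
        k=(abs(g[:,2]-z)<.006)&(c.min(1)>100)&(g[:,0]>.45)&(g[:,0]<.8)&(abs(g[:,1]+.04)<.16)
        if k.sum()>50:print(z,k.sum(),g[k].mean(0).round(4),cv2.minAreaRect(g[k][:,:2].astype(np.float32)))
        # tab
        k&=(g[:,1]>.02)&(z>.1)
        if k.sum()>50:
            x0=np.percentile(g[k][:,0],1);t=k&(g[:,0]<x0+.012); print("tab front x",x0.round(4),"y",g[t][:,1].mean().round(4),np.percentile(g[t][:,1],[3,97]).round(3),"z",g[t][:,2].mean().round(4))
E
python3 m.py
```

```text
t 12.65 tcp [ 0.4546 -0.0343  0.0681] rot [0.717 0.697 0.002 0.002] F [7.6 4.  2.1] gap 0.104
wrist 6921 [[0.44, -0.067, 0.098], [0.455, -0.013, 0.108], [0.469, 0.038, 0.11]]
0.121 7773 [0.5349 0.0484 0.1205] ((0.5156756043434143, 0.010180175304412842), (0.1259147822856903, 0.05188524350523949), 55.38434600830078)
tab front x 0.524 y 0.0571 [0.047 0.068] z 0.1207
0.084 24125 [ 0.5643 -0.0355  0.0846] ((0.5408182144165039, -0.021758131682872772), (0.20654287934303284, 0.15938900411128998), 88.5805892944336)
side 136 [[0.438, -0.099, 0.097], [0.454, -0.048, 0.107], [0.472, -0.025, 0.112]]
0.121 574 [0.5845 0.057  0.121 ] ((0.5807546377182007, 0.06020468473434448), (0.08889549970626831, 0.09895184636116028), 86.80641174316406)
tab front x 0.537 y 0.0599 [0.029 0.089] z 0.1206
0.084 1455 [ 0.5772 -0.0845  0.0843] ((0.5737671256065369, -0.07367754727602005), (0.1973116397857666, 0.10576363652944565), 88.12542724609375)
scene 122 [[0.45, -0.097, 0.097], [0.457, -0.04, 0.106], [0.472, 0.038, 0.111]]
0.121 722 [0.5852 0.0603 0.1217] ((0.5771327018737793, 0.06103140115737915), (0.08484142273664474, 0.1067616268992424), 89.53701782226562)
tab front x 0.5272 y 0.0619 [0.047 0.078] z 0.1208
0.084 1511 [ 0.5827 -0.0748  0.0846] ((0.5434136986732483, -0.03188009560108185), (0.27200034260749817, 0.1708223670721054), 88.22836303710938)
```

Call:
move_arm --plan '[[[0,0,0,0,0,0,0.6],[0,0,0,0,0,0,0.6],[0,0,0,0,0,-0.05,0.6],[0,0,0,0,0,-0.2,0.6],[0,0,0,0,0,-0.4,0.6],[0,0,0,0,0,-0.6,0.6],[0,0,0,0,0,-0.8,0.6],[0,0,0,0,0,-1,0.6]]]' --force 20

```text
t: 13.8
tcp_pos: [0.4515, -0.0339, 0.1683]
tool_rot: [0.717, 0.697, -0.0, -0.001]
force: [0.4, 0.3, -0.6]
finger_gap: 0.399
```

```bash
python3 - <<'E'
from h import *
print(st()["q"])
E
python3 m.py
```

```text
t 13.8 tcp [ 0.4515 -0.0339  0.1683] rot [ 0.717  0.697 -0.    -0.001] F [ 0.4  0.3 -0.6] gap 0.399
[-3.22411752e-01  3.72817358e-01  1.90034259e+00 -3.37533280e-04
  8.69959140e-01 -2.93972389e-01]
t 13.8 tcp [ 0.4515 -0.0339  0.1683] rot [ 0.717  0.697 -0.    -0.001] F [ 0.4  0.3 -0.6] gap 0.399
wrist 2524 [[0.449, -0.093, 0.103], [0.455, -0.019, 0.108], [0.461, 0.038, 0.11]]
0.121 20223 [0.5784 0.0604 0.1219] ((0.5764924883842468, 0.05990462005138397), (0.08120875060558319, 0.10484850406646729), 88.40591430664062)
tab front x 0.5258 y 0.062 [0.047 0.077] z 0.121
0.084 16485 [ 0.5788 -0.0534  0.0848] ((0.5442834496498108, -0.02413828670978546), (0.2570244371891022, 0.16599856317043304), 87.91650390625)
side 139 [[0.45, -0.098, 0.099], [0.455, -0.041, 0.108], [0.461, 0.035, 0.112]]
0.121 581 [0.582  0.0567 0.1212] ((0.5773323774337769, 0.05965741351246834), (0.08765264600515366, 0.10443224757909775), 89.36483001708984)
tab front x 0.528 y 0.0605 [0.047 0.077] z 0.1208
0.084 1416 [ 0.5769 -0.0869  0.0842] ((0.5741344094276428, -0.07351415604352951), (0.19744707643985748, 0.1060197725892067), 88.62899017333984)
scene 144 [[0.45, -0.097, 0.098], [0.457, -0.031, 0.107], [0.462, 0.036, 0.111]]
0.121 720 [0.5853 0.0603 0.1218] ((0.577147364616394, 0.06074875593185425), (0.08433898538351059, 0.1064879521727562), 88.83599090576172)
tab front x 0.5274 y 0.0625 [0.047 0.077] z 0.1212
0.084 1531 [ 0.5825 -0.0747  0.0846] ((0.5438198447227478, -0.03161986172199249), (0.2716471552848816, 0.16974972188472748), 87.88328552246094)
```

Call:
move_arm --plan '[[[0,0,0.125,0.12,0.1,0,0.5],[0,0,0.25,0.24,0.2,0,0.5],[0,0,0.375,0.36,0.3,0,0.5],[0,0,0.5,0.48,0.4,0,0.5],[0,0,0.625,0.6,0.5,0,0.5],[0,0,0.75,0.72,0.6,0,0.5],[0,0,0.875,0.84,0.7,0,0.5],[0,0,1,0.96,0.78,0,0.5]]]'

```text
t: 14.95
tcp_pos: [0.5324, 0.0601, 0.1661]
tool_rot: [0.93, 0.368, -0.001, -0.001]
force: [0.2, -0.0, -0.3]
finger_gap: 0.502
```

Call:
move_arm --plan '[[[0,0,0.125,0,0,0,0.5],[0,0,0.25,0,0,0.05,0.5],[0,0,0.375,0,0,0.1,0.5],[0,0,0.5,0,0,0.15,0.5],[0,0,0.625,0,0,0.2,0.5],[0,0,0.75,0,0,0.25,0.5],[0,0,0.875,0,0,0.25,0.5],[0,0,1,0,0,0.25,0.5]]]'

```text
t: 15.95
tcp_pos: [0.5318, 0.0597, 0.141]
tool_rot: [1.0, -0.016, -0.002, -0.0]
force: [-0.1, -0.6, -0.3]
finger_gap: 0.503
```

```bash
python3 - <<'E'
from h import *
s0=st(); p=s0["tcp_pos"]
for n in("wrist","side","scene"):
    s=snapshot(n);g=cloud(s).reshape(-1,3);c=s["img"].reshape(-1,3).astype(int)
    if n=="wrist":save(s,"w7.png")
    f=(np.abs(g[:,:2]-p[:2]).max(1)<.06)&(g[:,2]>.13)&(g[:,2]<.24);q=g[f];o=np.argsort(q[:,2])[:5];print(n,"lowest finger",q[o].round(3).tolist())
    k=(abs(g[:,2]-.121)<.006)&(c.min(1)>100)&(g[:,0]>.45)&(g[:,0]<.8)&(g[:,1]>.0)&(g[:,1]<.12)
    if k.sum()>50:
        x0=np.percentile(g[k][:,0],1);t=k&(g[:,0]<x0+.014);print(n,"tab front",x0.round(4),np.percentile(g[t][:,1],[3,97]).round(4),"back",np.percentile(g[k][:,0],99).round(4))
E
```

```text
t 15.95 tcp [0.5318 0.0597 0.141 ] rot [ 1.    -0.016 -0.002 -0.   ] F [-0.1 -0.6 -0.3] gap 0.503
wrist lowest finger [[0.534, 0.08, 0.159], [0.534, 0.08, 0.159], [0.532, 0.037, 0.16], [0.535, 0.08, 0.16], [0.534, 0.037, 0.16]]
wrist tab front 0.528 [0.0472 0.0772] back 0.6277
side lowest finger [[0.537, 0.032, 0.158], [0.526, 0.083, 0.158], [0.526, 0.032, 0.158], [0.532, 0.033, 0.159], [0.535, 0.082, 0.159]]
side tab front 0.5274 [0.049 0.076] back 0.6284
scene lowest finger [[0.538, 0.081, 0.16], [0.531, 0.08, 0.161], [0.539, 0.031, 0.164], [0.53, 0.08, 0.164], [0.543, 0.086, 0.165]]
scene tab front 0.527 [0.0474 0.0775] back 0.6295
```

View pics/w7.png

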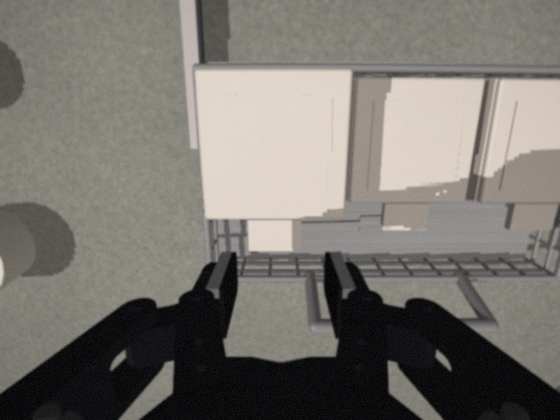

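Call:
move_arm --plan '[[[0,0,0,0.01,-0.03,0.1,0.5],[0,0,0,0.01,-0.03,0.2,0.5],[0,0,0,0.01,-0.03,0.3,0.5],[0,0,0,0.01,-0.03,0.4,0.5],[0,0,0,0.01,-0.03,0.46,0.5],[0,0,0,0.01,-0.03,0.46,0.7],[0,0,0,0.01,-0.03,0.46,0.8],[0,0,0,0.01,-0.03,0.46,0.8]]]' --force 20

```text
t: 17.1
tcp_pos: [0.5338, 0.0628, 0.0967]
tool_rot: [1.0, -0.014, -0.0, -0.0]
force: [-1.7, 0.4, -0.6]
finger_gap: 0.363
```

Call:
move_arm --plan '[[[0,0,0,0,0,0,0.8],[0,0,0,0,0,0,0.8],[0,0,0,0.01,0,-0.08,0.8],[0,0,0,0.02,0,-0.17,0.8],[0,0,0,0.04,0,-0.25,0.8],[0,0,0,0.07,0,-0.33,0.8],[0,0,0,0.1,0,-0.41,0.8],[0,0,0,0.145,0,-0.48,0.8]]]'

```text
t: 18.1
tcp_pos: [0.5492, 0.0623, 0.1453]
tool_rot: [1.0, -0.014, 0.0, 0.0]
force: [-0.7, 0.4, -3.4]
finger_gap: 0.362
```

```bash
python3 - <<'E'
from h import *
st()
a=snapshot("side")["img"][90:300,180:420];b=snapshot("wrist")["img"]
a=cv2.resize(a,(480,420));im=np.hstack([a,b]);cv2.imwrite("pics/c8.png",cv2.resize(im,(800,323))[:,:,::-1])
E
```

```text
t 18.1 tcp [0.5492 0.0623 0.1453] rot [ 1.    -0.014  0.     0.   ] F [-0.7  0.4 -3.4] gap 0.362
```

View pics/c8.png

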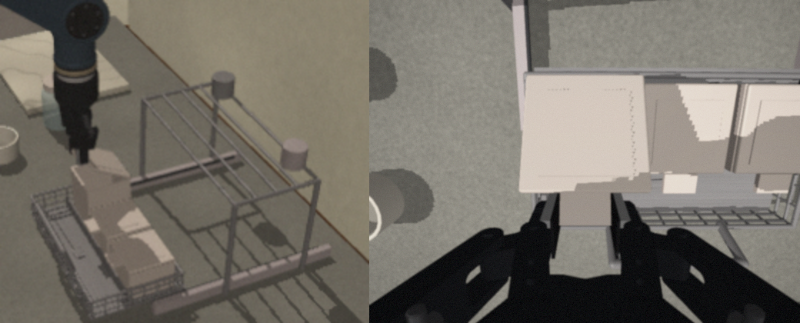

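Call:
move_arm --plan '[[[0,0,0,0.05,0,-0.07,0.8],[0,0,0,0.1,0,-0.135,0.8],[0,0,0,0.16,0,-0.195,0.8],[0,0,0,0.225,0,-0.25,0.8],[0,0,0,0.295,0,-0.3,0.8],[0,0,0,0.365,0,-0.345,0.8],[0,0,0,0.44,0,-0.38,0.8],[0,0,0,0.52,0,-0.41,0.8]]]'

```text
t: 19.2
tcp_pos: [0.6011, 0.0608, 0.1857]
tool_rot: [1.0, -0.014, -0.0, -0.0]
force: [-0.8, 0.9, -2.7]
finger_gap: 0.358
```

Call:
move_arm --plan '[[[0,0,0,0.08,0,-0.025,0.8],[0,0,0,0.165,0,-0.04,0.8],[0,0,0,0.25,0,-0.05,0.8],[0,0,0,0.335,0,-0.05,0.8],[0,0,0,0.42,0,-0.042,0.8],[0,0,0,0.5,0,-0.03,0.8],[0,0,0,0.55,0,-0.015,0.8],[0,0,0,0.55,0,-0.015,0.8]]]'

```text
t: 20.2
tcp_pos: [0.6562, 0.0592, 0.1871]
tool_rot: [1.0, -0.014, 0.0, 0.0]
force: [-2.0, 0.3, -1.6]
finger_gap: 0.363
```

```bash
python3 - <<'E'
from h import *
st()
a=snapshot("side")["img"][90:300,180:420];b=snapshot("scene")["img"][130:310,170:390]
a=cv2.resize(a,(480,420));b=cv2.resize(b,(513,420));im=np.hstack([a,b]);cv2.imwrite("pics/c9.png",cv2.resize(im,(800,338))[:,:,::-1])
E
```

```text
t 20.2 tcp [0.6562 0.0592 0.1871] rot [ 1.    -0.014  0.     0.   ] F [-2.   0.3 -1.6] gap 0.363
```

View pics/c9.png

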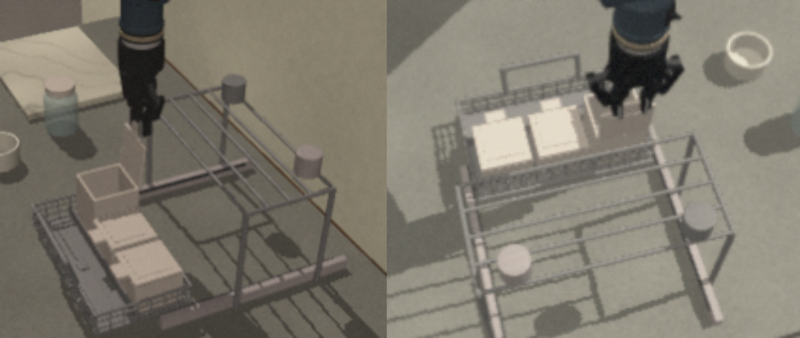

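Call:
move_arm --plan '[[[0,0,0,0,0,0,0.5],[0,0,0,0,0,0,0.4],[0,0,0,0,0,-0.1,0.4],[0,0,0,0,0,-0.25,0.4],[0,0,0,0,0,-0.4,0.4],[0,0,0,-0.1,0.15,-0.4,0.4],[0,0,0,-0.2,0.3,-0.4,0.4],[0,0,0,-0.3,0.45,-0.4,0.4]]]'

```text
t: 21.3
tcp_pos: [0.6229, 0.0137, 0.2265]
tool_rot: [1.0, -0.014, -0.001, 0.0]
force: [-0.4, -0.7, -0.1]
finger_gap: 0.599
```

Call:
move_arm --plan '[[[0,0,0,-0.06,0.125,0,0.4],[0,0,0,-0.12,0.25,0,0.4],[0,0,0,-0.18,0.375,0,0.4],[0,0,0,-0.24,0.5,0,0.4],[0,0,0,-0.3,0.625,0,0.4],[0,0,0,-0.36,0.75,0,0.4],[0,0,0,-0.42,0.875,0,0.4],[0,0,0,-0.48,1,0,0.4]]]'

```text
t: 22.3
tcp_pos: [0.5733, -0.0843, 0.2271]
tool_rot: [1.0, -0.014, 0.0, 0.0]
force: [0.0, 1.3, -0.7]
finger_gap: 0.596
```

Call:
move_arm --plan '[[[0,0,0,-0.06,0.125,0,0.4],[0,0,0,-0.12,0.25,0,0.4],[0,0,0,-0.18,0.375,0,0.4],[0,0,0,-0.24,0.5,0,0.4],[0,0,0,-0.3,0.625,0,0.4],[0,0,0,-0.36,0.75,0,0.4],[0,0,0,-0.42,0.875,0,0.4],[0,0,0,-0.48,1,0,0.4]]]'

```text
t: 23.3
tcp_pos: [0.5225, -0.1829, 0.2271]
tool_rot: [1.0, -0.014, 0.0, 0.0]
force: [-0.5, -0.5, 0.2]
finger_gap: 0.597
```

Call:
move_arm --plan '[[[0,0,0,-0.06,0.125,0,0.4],[0,0,0,-0.12,0.25,0,0.4],[0,0,0,-0.18,0.375,0,0.4],[0,0,0,-0.24,0.5,0,0.4],[0,0,0,-0.3,0.625,0,0.4],[0,0,0,-0.36,0.75,0,0.4],[0,0,0,-0.42,0.875,0,0.4],[0,0,0,-0.48,1,0,0.4]]]'

```text
t: 24.3
tcp_pos: [0.4717, -0.2815, 0.2271]
tool_rot: [1.0, -0.014, 0.0, 0.0]
force: [0.3, -0.5, -0.7]
finger_gap: 0.598
```

```bash
cat > b.py <<'E'
from h import *
s0=st()
for n in("wrist","side","scene"):
    s=snapshot(n);P=cloud(s);g=P.reshape(-1,3);c=s["img"].reshape(-1,3).astype(int)
    if n=="wrist":save(s,"w10.png")
    m=(np.hypot(g[:,0]-.434,g[:,1]+.358)<.035)&(c.max(1)<140)
    d=s["T"][:2,3]-np.array([.434,-.358]);d/=np.linalg.norm(d)
    for z in(.1,.13,.16,.181):
        k=m&(abs(g[:,2]-z)<(.008 if z<.18 else .004))
        if k.sum()>4:print(n,z,k.sum(),np.median(g[k],axis=0).round(4),"axis guess",(np.median(g[k][:,:2],axis=0)-d*.0075).round(4))
E
python3 b.py
```

```text
t 24.3 tcp [ 0.4717 -0.2815  0.2271] rot [ 1.    -0.014  0.     0.   ] F [ 0.3 -0.5 -0.7] gap 0.598
wrist 0.1 117 [ 0.4402 -0.3542  0.1001] axis guess [ 0.434  -0.3583]
wrist 0.13 162 [ 0.4407 -0.3544  0.1303] axis guess [ 0.4345 -0.3586]
wrist 0.16 228 [ 0.4403 -0.3542  0.1602] axis guess [ 0.4341 -0.3584]
wrist 0.181 376 [ 0.4347 -0.358   0.1805] axis guess [ 0.4285 -0.3622]
side 0.1 42 [ 0.4306 -0.3638  0.1008] axis guess [ 0.4338 -0.3571]
side 0.13 41 [ 0.43   -0.3643  0.1291] axis guess [ 0.4333 -0.3575]
side 0.16 45 [ 0.431  -0.3644  0.1602] axis guess [ 0.4343 -0.3576]
side 0.181 51 [ 0.4341 -0.3603  0.1803] axis guess [ 0.4373 -0.3536]
scene 0.1 17 [ 0.4405 -0.3558  0.0997] axis guess [ 0.4332 -0.3575]
scene 0.13 21 [ 0.4404 -0.358   0.1288] axis guess [ 0.4331 -0.3596]
scene 0.16 21 [ 0.442  -0.3563  0.1616] axis guess [ 0.4346 -0.358 ]
scene 0.181 23 [ 0.4356 -0.3596  0.1804] axis guess [ 0.4283 -0.3613]
```

Call:
move_arm --plan '[[[0,0,0,-0.07,0.155,0,0.4],[0,0,0,-0.14,0.31,0,0.4],[0,0,0,-0.21,0.465,0,0.4],[0,0,0,-0.28,0.62,0,0.4],[0,0,0,-0.355,0.775,0,0.4],[0,0,0,-0.355,0.775,0.1,0.4],[0,0,0,-0.355,0.775,0.25,0.4],[0,0,0,-0.355,0.775,0.4,0.4]]]'

```text
t: 25.45
tcp_pos: [0.4342, -0.3561, 0.1856]
tool_rot: [1.0, -0.014, -0.0, -0.001]
force: [0.2, -0.9, 0.6]
finger_gap: 0.602
```

Call:
move_arm --plan '[[[0,0,0,0,0,0.15,0.4],[0,0,0,0,0,0.3,0.4],[0,0,0,0,0,0.45,0.4],[0,0,0,0,0,0.6,0.4],[0,0,0,0,0,0.66,0.5],[0,0,0,0,0,0.66,1],[0,0,0,0,0,0.66,1],[0,0,0,0,0,0.66,1]]]' --force 60

```text
t: 26.45
tcp_pos: [0.4346, -0.3574, 0.1216]
tool_rot: [1.0, -0.014, 0.0, 0.0]
force: [0.4, -0.4, -1.0]
finger_gap: 0.192
```

Call:
move_arm --plan '[[[0,0,0,0,0,0,1],[0,0,0,0,0,0,1],[0,0,0,0,0,-0.1,1],[0,0,0,0,0,-0.25,1],[0,0,0,0,0,-0.4,1],[0,0,0,0,0,-0.6,1],[0,0,0,0,0,-0.8,1],[0,0,0,0,0,-1,1]]]'

```text
t: 27.45
tcp_pos: [0.4345, -0.3572, 0.223]
tool_rot: [1.0, -0.014, 0.0, 0.001]
force: [1.1, -0.2, -0.8]
finger_gap: 0.194
```

```bash
python3 - <<'E'
from h import *
s0=st();p=s0["tcp_pos"]
for n in("wrist","side","scene"):
    s=snapshot(n);P=cloud(s);g=P.reshape(-1,3)
    m=(np.hypot(g[:,0]-p[0],g[:,1]-p[1])<.04)&(g[:,2]<.23)&(g[:,2]>.06)&(s["img"].reshape(-1,3).max(1)<120)
    for z in np.arange(.08,.23,.02):
        k=m&(abs(g[:,2]-z)<.006)
        if k.sum()>4:print(n,z.round(2),k.sum(),np.median(g[k],axis=0).round(4),"span",np.ptp(g[k],axis=0).round(3)[:2])
    print("lowest",np.sort(g[m][:,2])[:4].round(4))
# tub rim, lid
    c=s["img"].reshape(-1,3).astype(int)
    k=(abs(g[:,2]-.115)<.004)&(c.min(1)>90)&(g[:,0]>.52)&(g[:,0]<.66)&(g[:,1]>0)&(g[:,1]<.12)
    if k.sum()>20:print(n,"rim",k.sum(),[np.round(v,4) for v in cv2.minAreaRect(g[k][:,:2].astype(np.float32))])
    k=(g[:,2]>.13)&(g[:,2]<.24)&(c.min(1)>90)&(g[:,0]>.58)&(g[:,0]<.7)&(g[:,1]>0)&(g[:,1]<.12)
    if k.sum()>20:
        q=g[k];print(n,"lid",k.sum(),"top",q[:,2].max().round(3),"dx/dz",np.polyfit(q[:,2],q[:,0],1).round(3))
E
```

```text
t 27.45 tcp [ 0.4345 -0.3572  0.223 ] rot [ 1.    -0.014  0.     0.001] F [ 1.1 -0.2 -0.8] gap 0.194
wrist 0.12 53 [ 0.4586 -0.3638  0.1236] span [0.011 0.03 ]
wrist 0.14 70 [ 0.4581 -0.3658  0.1417] span [0.011 0.026]
wrist 0.16 2213 [ 0.4411 -0.3596  0.1652] span [0.047 0.051]
wrist 0.18 19 [ 0.4396 -0.3583  0.185 ] span [0.006 0.013]
wrist 0.2 177 [ 0.4413 -0.3589  0.2003] span [0.01  0.018]
wrist 0.22 235 [ 0.4413 -0.3589  0.2201] span [0.01  0.017]
lowest [0.1143 0.1145 0.1151 0.1156]
side 0.12 83 [ 0.4269 -0.3804  0.1193] span [0.05 0.04]
side 0.14 103 [ 0.4249 -0.3797  0.1396] span [0.049 0.038]
side 0.16 107 [ 0.4247 -0.3775  0.1613] span [0.053 0.042]
side 0.18 15 [ 0.4331 -0.3644  0.1786] span [0.009 0.006]
side 0.2 36 [ 0.4328 -0.3656  0.2002] span [0.016 0.013]
side 0.22 32 [ 0.4333 -0.3652  0.2203] span [0.016 0.011]
lowest [0.1127 0.1129 0.1133 0.1136]
side rim 53 [array([0.5572, 0.0655]), array([0.0877, 0.0314]), np.float64(66.1217)]
scene 0.12 44 [ 0.4558 -0.3544  0.1205] span [0.025 0.051]
scene 0.14 54 [ 0.456  -0.3542  0.1422] span [0.033 0.051]
scene 0.16 115 [ 0.4465 -0.3556  0.1636] span [0.047 0.051]
scene 0.18 9 [ 0.4415 -0.3589  0.1796] span [0.006 0.01 ]
scene 0.2 12 [ 0.4424 -0.3567  0.1988] span [0.009 0.015]
scene 0.22 15 [ 0.4437 -0.3602  0.2193] span [0.011 0.013]
lowest [0.1115 0.1134 0.1136 0.1138]
scene rim 105 [array([0.5966, 0.0596]), array([0.0844, 0.0912]), np.float64(87.6886)]
scene lid 228 top 0.218 dx/dz [0.291 0.61 ]
```

Call:
move_arm --plan '[[[0,0,0,0,-0.06,-0.1,1],[0,0,0,0.03,-0.15,-0.2,1],[0,0,0,0.08,-0.28,-0.3,1],[0,0,0,0.13,-0.42,-0.4,1],[0,0,0,0.18,-0.56,-0.5,1],[0,0,0,0.23,-0.7,-0.5,1],[0,0,0,0.28,-0.85,-0.5,1],[0,0,0,0.33,-1,-0.5,1]]]'

```text
t: 28.6
tcp_pos: [0.4703, -0.2568, 0.2707]
tool_rot: [1.0, -0.014, -0.0, -0.0]
force: [-0.4, -0.7, -1.3]
finger_gap: 0.192
```

Call:
move_arm --plan '[[[0,0,0,0.04,-0.125,0,1],[0,0,0,0.08,-0.25,0,1],[0,0,0,0.12,-0.375,0,1],[0,0,0,0.16,-0.5,0,1],[0,0,0,0.2,-0.625,0,1],[0,0,0,0.24,-0.75,0,1],[0,0,0,0.29,-0.875,0,1],[0,0,0,0.33,-1,0,1]]]'

```text
t: 29.6
tcp_pos: [0.5064, -0.1583, 0.2711]
tool_rot: [1.0, -0.014, 0.0, 0.0]
force: [0.7, 0.2, -0.6]
finger_gap: 0.195
```

Call:
move_arm --plan '[[[0,0,0,0.04,-0.125,0,1],[0,0,0,0.08,-0.25,0,1],[0,0,0,0.12,-0.375,0,1],[0,0,0,0.16,-0.5,0,1],[0,0,0,0.2,-0.625,0,1],[0,0,0,0.24,-0.75,0,1],[0,0,0,0.29,-0.875,0,1],[0,0,0,0.33,-1,0,1]]]'

```text
t: 30.6
tcp_pos: [0.5422, -0.0593, 0.2711]
tool_rot: [1.0, -0.014, 0.0, 0.0]
force: [0.4, 1.0, -1.1]
finger_gap: 0.193
```

```bash
cat > rim.py <<'E'
from h import *
s0=st();p=s0["tcp_pos"]
for n in("wrist","side","scene"):
    s=snapshot(n);P=cloud(s);g=P.reshape(-1,3);c=s["img"].reshape(-1,3).astype(int)
    if n=="wrist":save(s,"w10.png")
    k=(abs(g[:,2]-.115)<.005)&(c.min(1)>80)&(g[:,0]>.52)&(g[:,0]<.66)&(g[:,1]>0)&(g[:,1]<.12)
    q=g[k]
    if len(q)<30:continue
    print(n,len(q),"min/max",np.percentile(q[:,:2],[1,99],axis=0).round(4).tolist())
    y=q[(q[:,0]>.56)&(q[:,0]<.61)][:,1];print(" y walls",[np.round([v.min(),np.median(v),v.max()],4).tolist() for v in(y[y<.06],y[y>.06]) if len(v)])
    x=q[(q[:,1]>.035)&(q[:,1]<.085)][:,0];print(" x walls",[np.round([v.min(),np.median(v),v.max()],4).tolist() for v in(x[x<.58],x[x>.6]) if len(v)])
E
python3 rim.py
```

```text
t 30.6 tcp [ 0.5422 -0.0593  0.2711] rot [ 1.    -0.014  0.     0.   ] F [ 0.4  1.  -1.1] gap 0.193
wrist 1809 min/max [[0.5515, 0.017], [0.6375, 0.1018]]
 y walls [[0.0173, 0.0196, 0.0226], [0.0966, 0.0987, 0.1026]]
 x walls [[0.5512, 0.5542, 0.5565], [0.6306, 0.6338, 0.6378]]
side 139 min/max [[0.5521, 0.013], [0.6408, 0.1028]]
 y walls [[0.0939, 0.0985, 0.1028]]
 x walls [[0.5521, 0.5535, 0.5574], [0.6295, 0.6359, 0.6407]]
scene 112 min/max [[0.5503, 0.0171], [0.6422, 0.1028]]
 y walls [[0.0171, 0.0199, 0.0225], [0.0972, 0.1001, 0.1034]]
 x walls [[0.55, 0.5544, 0.5571], [0.6395, 0.6417, 0.643]]
```

View pics/w10.png

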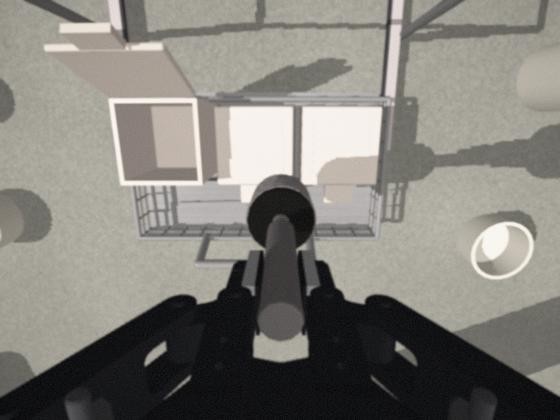

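Call:
move_arm --plan '[[[0,0,0,0.05,-0.125,0,1],[0,0,0,0.1,-0.25,0,1],[0,0,0,0.15,-0.375,0,1],[0,0,0,0.2,-0.5,0,1],[0,0,0,0.25,-0.625,0,1],[0,0,0,0.3,-0.75,0,1],[0,0,0,0.35,-0.875,0,1],[0,0,0,0.4,-1,0,1]]]'

```text
t: 31.75
tcp_pos: [0.585, 0.0396, 0.2711]
tool_rot: [1.0, -0.014, -0.0, 0.0]
force: [0.2, 0.1, -0.0]
finger_gap: 0.197
```

Call:
move_arm --plan '[[[0,0,0,0.045,-0.1,0,1],[0,0,0,0.085,-0.2,0,1],[0,0,0,0.085,-0.2,0.02,1],[0,0,0,0.085,-0.2,0.12,1],[0,0,0,0.085,-0.2,0.27,1],[0,0,0,0.085,-0.2,0.42,1],[0,0,0,0.085,-0.2,0.5,1],[0,0,0,0.085,-0.2,0.5,1]]]'

```text
t: 32.75
tcp_pos: [0.5931, 0.0584, 0.22]
tool_rot: [1.0, -0.014, -0.001, -0.0]
force: [-0.5, 0.2, -1.0]
finger_gap: 0.195
```

```bash
python3 - <<'E'
from h import *
s0=st();p=s0["tcp_pos"]
for n in("wrist","side","scene"):
    s=snapshot(n);P=cloud(s);g=P.reshape(-1,3);c=s["img"].reshape(-1,3).astype(int)
    m=(np.hypot(g[:,0]-p[0],g[:,1]-p[1])<.035)&(c.max(1)<80)
    k=m&(g[:,2]<p[2]-.045)&(g[:,2]>.11)
    if k.sum()>5:print(n,"head",k.sum(),"zmax",np.percentile(g[k][:,2],98).round(4),"zmin",g[k][:,2].min().round(3),cv2.minEnclosingCircle(g[k][:,:2].astype(np.float32)))
E
python3 rim.py
```

```text
t 32.75 tcp [0.5931 0.0584 0.22  ] rot [ 1.    -0.014 -0.001 -0.   ] F [-0.5  0.2 -1. ] gap 0.195
wrist head 2588 zmax 0.164 zmin 0.12 ((0.5929074287414551, 0.05668644979596138), 0.02535139210522175)
side head 396 zmax 0.1673 zmin 0.11 ((0.5910426378250122, 0.05342569947242737), 0.028219575062394142)
scene head 255 zmax 0.1673 zmin 0.114 ((0.5951021909713745, 0.056385476142168045), 0.025792237371206284)
t 32.9 tcp [0.5942 0.0584 0.2216] rot [ 1.    -0.014  0.001  0.   ] F [ 0.3 -0.5 -1.3] gap 0.19
wrist 1921 min/max [[0.5509, 0.0174], [0.637, 0.102]]
 y walls [[0.0174, 0.0201, 0.0365], [0.0771, 0.0996, 0.1025]]
 x walls [[0.5506, 0.5532, 0.5566], [0.6081, 0.6331, 0.6378]]
side 166 min/max [[0.55, 0.0134], [0.64, 0.1034]]
 y walls [[0.0121, 0.0192, 0.0291], [0.0949, 0.0989, 0.1048]]
 x walls [[0.5515, 0.5538, 0.5577], [0.6313, 0.6355, 0.6405]]
scene 91 min/max [[0.5512, 0.0172], [0.6425, 0.1027]]
 y walls [[0.0173, 0.0201, 0.0347], [0.0817, 0.0996, 0.1034]]
 x walls [[0.5513, 0.5527, 0.5558], [0.6031, 0.6402, 0.6424]]
```

Call:
move_arm --plan '[[[0,0,0,0,-0.02,0.1,1],[0,0,0,0,-0.02,0.25,1],[0,0,0,0,-0.02,0.4,1],[0,0,0,0,-0.02,0.55,1],[0,0,0,0,-0.02,0.67,1],[0,0,0,0,-0.02,0.75,1],[0,0,0,0,-0.02,0.8,1],[0,0,0,0,-0.02,0.8,1]]]'

```text
t: 34.05
tcp_pos: [0.5937, 0.0605, 0.1409]
tool_rot: [1.0, -0.014, -0.0, 0.0]
force: [0.6, -0.3, -1.2]
finger_gap: 0.195
```

Force is still at its baseline, so I'll go down a little further, slowly.

Call:
move_arm --plan '[[[0,0,0,0,0,0.005,1],[0,0,0,0,0,0.01,1],[0,0,0,0,0,0.015,1],[0,0,0,0,0,0.02,1],[0,0,0,0,0,0.025,1],[0,0,0,0,0,0.03,1],[0,0,0,0,0,0.03,1],[0,0,0,0,0,0.03,1]]]'

```text
t: 35.05
tcp_pos: [0.5941, 0.0605, 0.1392]
tool_rot: [1.0, -0.014, 0.001, 0.0]
force: [-1.3, -0.5, 5.4]
finger_gap: 0.195
```

Call:
move_arm --plan '[[[0,0,0,0,0,-0.2,1],[0,0,0,0,0,-0.45,1],[0,0,0,0,0,-0.62,1],[0,0,0,0,0,-0.62,1],[0,0,0,0,0,-0.4,1],[0,0,0,0,0,-0.15,1],[0,0,0,0,0,0,1],[0,0,0,0,0,0.005,1]]]'

```text
t: 36.05
tcp_pos: [0.5952, 0.0604, 0.1384]
tool_rot: [1.0, -0.014, 0.002, 0.0]
force: [0.4, -0.0, 6.2]
finger_gap: 0.193
```

Call:
move_arm --plan '[[[0,0,0,0,0,0,1],[0,0,0,0,0,-0.2,1],[0,0,0,0,0,-0.45,1],[0,0,0,0,0,-0.62,1],[0,0,0,0,0,-0.62,1],[0,0,0,0,0,-0.3,1],[0,0,0,0,0,-0.05,1],[0,0,0,0,0,0.005,1]]]'

```text
t: 37.05
tcp_pos: [0.5934, 0.0606, 0.1373]
tool_rot: [1.0, -0.014, -0.001, -0.0]
force: [-4.3, -0.6, 27.6]
finger_gap: 0.191
```

Call:
move_arm --plan '[[[0,0,0,0,0,0.005,1],[0,0,0,0,0,0.005,1],[0,0,0,0,0,-0.1,1],[0,0,0,0,0,-0.25,1],[0,0,0,0,0,-0.4,1],[0,0,0,0,0,-0.55,1],[0,0,0,0,0,-0.65,1],[0,0,0,0,0,-0.65,1]]]'

```text
t: 38.05
tcp_pos: [0.5944, 0.0605, 0.2033]
tool_rot: [1.0, -0.014, 0.001, 0.0]
force: [-0.0, -0.5, -1.2]
finger_gap: 0.194
```

```bash
python3 - <<'E'
from h import *
st()
E
python3 rim.py
```

```text
t 38.05 tcp [0.5944 0.0605 0.2033] rot [ 1.    -0.014  0.001  0.   ] F [-0.  -0.5 -1.2] gap 0.194
t 38.05 tcp [0.5944 0.0605 0.2033] rot [ 1.    -0.014  0.001  0.   ] F [-0.  -0.5 -1.2] gap 0.194
wrist 2188 min/max [[0.5574, 0.0172], [0.6436, 0.1018]]
 y walls [[0.0173, 0.0209, 0.042], [0.0759, 0.0987, 0.1026]]
 x walls [[0.5571, 0.5602, 0.5628], [0.6052, 0.6399, 0.6438]]
side 176 min/max [[0.5569, 0.0137], [0.6485, 0.1023]]
 y walls [[0.0128, 0.019, 0.0558], [0.0606, 0.0956, 0.1047]]
 x walls [[0.5567, 0.56, 0.563], [0.6369, 0.6431, 0.6486]]
scene 104 min/max [[0.5565, 0.0173], [0.6491, 0.103]]
 y walls [[0.018, 0.0205, 0.0413], [0.0801, 0.099, 0.1031]]
 x walls [[0.557, 0.56, 0.5632], [0.6083, 0.6189, 0.6491]]
```

```bash
python3 - <<'E'
from h import *
for n in("wrist","side","scene"):
    s=snapshot(n);g=cloud(s).reshape(-1,3);c=s["img"].reshape(-1,3).astype(int)
    m=(abs(g[:,2]-.104)<.008)&(g[:,0]>.4)&(g[:,0]<.52)&(g[:,1]>-.12)&(g[:,1]<.1);q=g[m]
    if len(q)>5: print(n,len(q),np.percentile(q,[2,50,98],axis=0).round(3).tolist())
    k=(abs(g[:,2]-.084)<.004)&(c.min(1)>100)&(g[:,0]>.5)&(g[:,0]<.65)&(g[:,1]>-.17)&(g[:,1]<0)
    print("low x", np.percentile(g[k][:,0],[1,99]).round(4))
E
```

```text
wrist 30 [[0.461, -0.097, 0.096], [0.465, -0.094, 0.099], [0.468, 0.04, 0.108]]
low x [0.5299 0.631 ]
side 138 [[0.456, -0.099, 0.099], [0.461, -0.042, 0.108], [0.467, 0.033, 0.111]]
low x [0.5295 0.6313]
scene 148 [[0.455, -0.097, 0.097], [0.463, -0.033, 0.107], [0.469, 0.036, 0.112]]
low x [0.529  0.6318]
```

Call:
move_arm --plan '[[[0,0,0,0,0,-0.12,1],[0,0,0,0,0,-0.28,1],[0,0,0,0,0,-0.44,1],[0,0,0,0,0,-0.6,1],[0,0,0,0,0,-0.68,1],[0,0,0,-0.03,0.07,-0.68,1],[0,0,0,-0.07,0.2,-0.68,1],[0,0,0,-0.11,0.33,-0.68,1]]]'

```text
t: 39.35
tcp_pos: [0.5809, 0.0268, 0.2693]
tool_rot: [1.0, -0.014, -0.001, 0.0]
force: [0.2, -0.1, -1.2]
finger_gap: 0.196
```

Call:
move_arm --plan '[[[0,0,0,-0.04,0.125,0,1],[0,0,0,-0.09,0.25,0,1],[0,0,0,-0.13,0.375,0,1],[0,0,0,-0.18,0.5,0,1],[0,0,0,-0.22,0.625,0,1],[0,0,0,-0.27,0.75,0,1],[0,0,0,-0.31,0.875,0,1],[0,0,0,-0.36,1,0,1]]]'

```text
t: 40.35
tcp_pos: [0.5428, -0.0719, 0.2701]
tool_rot: [1.0, -0.014, 0.0, 0.0]
force: [0.4, 0.3, -1.5]
finger_gap: 0.197
```

Call:
move_arm --plan '[[[0,0,0,-0.04,0.125,0,1],[0,0,0,-0.09,0.25,0,1],[0,0,0,-0.13,0.375,0,1],[0,0,0,-0.18,0.5,0,1],[0,0,0,-0.22,0.625,0,1],[0,0,0,-0.27,0.75,0,1],[0,0,0,-0.31,0.875,0,1],[0,0,0,-0.36,1,0,1]]]'

```text
t: 41.35
tcp_pos: [0.5039, -0.1709, 0.2701]
tool_rot: [1.0, -0.014, 0.0, 0.0]
force: [0.3, 0.6, -1.5]
finger_gap: 0.195
```

```bash
cat > ram.py <<'E'
from h import *
s0=st();p=s0["tcp_pos"]
for n in("wrist","side","scene"):
    s=snapshot(n);g=cloud(s).reshape(-1,3);c=s["img"].reshape(-1,3).astype(int)
    k=(abs(g[:,2]-.045)<.004)&(c.min(1)>70)&(np.hypot(g[:,0]-.434,g[:,1]+.358)<.065);q=g[k][:,:2]
    if len(q)<15: print(n,len(q));continue
    A=np.c_[2*q,np.ones(len(q))];x=np.linalg.lstsq(A,(q**2).sum(1),rcond=None)[0]
    print(n,len(q),"ramekin fit",x[:2].round(4),"r",np.sqrt(x[2]+x[0]**2+x[1]**2).round(4),"enclosing",[np.round(v,4) for v in cv2.minEnclosingCircle(q.astype(np.float32))])
E
python3 ram.py
```

```text
t 41.35 tcp [ 0.5039 -0.1709  0.2701] rot [ 1.    -0.014  0.     0.   ] F [ 0.3  0.6 -1.5] gap 0.195
wrist 793 ramekin fit [ 0.435  -0.3549] r 0.0392 enclosing [array([ 0.4347, -0.3555]), np.float64(0.0424)]
side 237 ramekin fit [ 0.4346 -0.3563] r 0.0394 enclosing [array([ 0.4354, -0.3559]), np.float64(0.0435)]
scene 111 ramekin fit [ 0.4354 -0.3544] r 0.0396 enclosing [array([ 0.435 , -0.3551]), np.float64(0.0435)]
```

Call:
move_arm --plan '[[[0,0,0,-0.04,0.125,0,1],[0,0,0,-0.09,0.25,0,1],[0,0,0,-0.13,0.375,0,1],[0,0,0,-0.17,0.5,0,1],[0,0,0,-0.21,0.625,0,1],[0,0,0,-0.25,0.75,0,1],[0,0,0,-0.3,0.875,0,1],[0,0,0,-0.34,1,0,1]]]'

```text
t: 42.5
tcp_pos: [0.467, -0.2699, 0.2701]
tool_rot: [1.0, -0.014, -0.0, -0.0]
force: [0.4, 0.7, -1.5]
finger_gap: 0.194
```

Call:
move_arm --plan '[[[0,0,0,-0.04,0.125,0,1],[0,0,0,-0.09,0.25,0.05,1],[0,0,0,-0.13,0.375,0.1,1],[0,0,0,-0.18,0.5,0.2,1],[0,0,0,-0.22,0.63,0.3,1],[0,0,0,-0.26,0.75,0.4,1],[0,0,0,-0.3,0.855,0.5,1],[0,0,0,-0.3,0.855,0.5,1]]]'

```text
t: 43.5
tcp_pos: [0.4342, -0.354, 0.2189]
tool_rot: [1.0, -0.015, -0.001, -0.001]
force: [0.1, 0.4, -1.1]
finger_gap: 0.198
```

```bash
python3 - <<'E'
from h import *
s0=st();p=s0["tcp_pos"]
for n in("wrist","side","scene"):
    s=snapshot(n);g=cloud(s).reshape(-1,3);c=s["img"].reshape(-1,3).astype(int)
    m=(np.hypot(g[:,0]-p[0],g[:,1]-p[1])<.04)&(c.max(1)<110)&(g[:,2]>.1)&(g[:,2]<.17)
    if m.sum()>5:print(n,"head",m.sum(),"zmin/max",np.percentile(g[m][:,2],[1,99]).round(4),cv2.minEnclosingCircle(g[m][:,:2].astype(np.float32)))
E
python3 ram.py
```

```text
t 43.5 tcp [ 0.4342 -0.354   0.2189] rot [ 1.    -0.015 -0.001 -0.001] F [ 0.1  0.4 -1.1] gap 0.198
wrist head 2947 zmin/max [0.1219 0.1651] ((0.4339677691459656, -0.3556654453277588), 0.026208477094769478)
side head 668 zmin/max [0.111  0.1687] ((0.43382829427719116, -0.35720139741897583), 0.02665027044713497)
scene head 326 zmin/max [0.1102 0.1674] ((0.4376792907714844, -0.35457533597946167), 0.026860369369387627)
t 43.65 tcp [ 0.4352 -0.3535  0.2203] rot [ 1.    -0.014  0.    -0.   ] F [-0.7  0.2 -0.2] gap 0.197
wrist 697 ramekin fit [ 0.435  -0.3558] r 0.039 enclosing [array([ 0.4347, -0.3558]), np.float64(0.0417)]
side 195 ramekin fit [ 0.4345 -0.3564] r 0.0393 enclosing [array([ 0.4342, -0.3561]), np.float64(0.0429)]
scene 96 ramekin fit [ 0.4355 -0.3542] r 0.0396 enclosing [array([ 0.4353, -0.3542]), np.float64(0.0436)]
```

Call:
move_arm --plan '[[[0,0,0,0,0,0.15,1],[0,0,0,0,0,0.32,1],[0,0,0,0,0,0.5,1],[0,0,0,0,0,0.68,1],[0,0,0,0,0,0.82,1],[0,0,0,0,0,0.92,1],[0,0,0,0,0,0.97,1],[0,0,0,0,0,0.985,1]]]'

```text
t: 44.8
tcp_pos: [0.435, -0.3538, 0.1215]
tool_rot: [1.0, -0.014, 0.0, 0.0]
force: [0.5, 0.6, -0.7]
finger_gap: 0.19
```

Call:
move_arm --plan '[[[0,0,0,0,0,0.005,1],[0,0,0,0,0,0.005,1],[0,0,0,0,0,0.005,0.6],[0,0,0,0,0,0.005,0.4],[0,0,0,0,0,0.005,0.4],[0,0,0,0,0,-0.1,0.4],[0,0,0,0,0,-0.3,0.4],[0,0,0,0,0,-0.5,0.4]]]'

```text
t: 45.8
tcp_pos: [0.4351, -0.3537, 0.1727]
tool_rot: [1.0, -0.014, 0.0, 0.0]
force: [-0.1, 0.0, -0.3]
finger_gap: 0.596
```

```bash
python3 b.py
```

```text
t 45.8 tcp [ 0.4351 -0.3537  0.1727] rot [ 1.    -0.014  0.     0.   ] F [-0.1  0.  -0.3] gap 0.596
wrist 0.1 119 [ 0.4426 -0.3563  0.1006] axis guess [ 0.4351 -0.3565]
wrist 0.13 176 [ 0.4428 -0.3555  0.1308] axis guess [ 0.4353 -0.3557]
wrist 0.16 266 [ 0.4427 -0.3563  0.1604] axis guess [ 0.4352 -0.3564]
wrist 0.181 838 [ 0.4361 -0.356   0.1805] axis guess [ 0.4286 -0.3562]
side 0.1 43 [ 0.4343 -0.3619  0.101 ] axis guess [ 0.4376 -0.3551]
side 0.13 45 [ 0.4316 -0.3613  0.1298] axis guess [ 0.4348 -0.3546]
side 0.16 43 [ 0.4324 -0.3617  0.1595] axis guess [ 0.4356 -0.355 ]
side 0.181 29 [ 0.4326 -0.3544  0.1803] axis guess [ 0.4358 -0.3477]
scene 0.1 18 [ 0.4409 -0.3534  0.0987] axis guess [ 0.4335 -0.3551]
scene 0.13 17 [ 0.4404 -0.3545  0.1296] axis guess [ 0.4331 -0.3561]
scene 0.16 20 [ 0.4419 -0.3538  0.16  ] axis guess [ 0.4346 -0.3554]
scene 0.181 24 [ 0.4369 -0.3562  0.1802] axis guess [ 0.4296 -0.3579]
```

Call:
move_arm --plan '[[[0,0,0,0,0,-0.15,0.4],[0,0,0,0,0,-0.3,0.4],[0,0,0,0,0,-0.4,0.4],[0,0,0,0,-0.1,-0.4,0.4],[0,0,0,0.02,-0.22,-0.4,0.4],[0,0,0,0.04,-0.34,-0.4,0.4],[0,0,0,0.06,-0.46,-0.4,0.6],[0,0,0,0.08,-0.58,-0.4,0.8]]]'

```text
t: 46.95
tcp_pos: [0.4448, -0.2948, 0.2114]
tool_rot: [1.0, -0.014, -0.0, -0.0]
force: [0.3, 0.4, 0.3]
finger_gap: 0.214
```

Call:
move_arm --plan '[[[0,0,0,0.02,-0.125,0,1],[0,0,0,0.04,-0.25,0,1],[0,0,0,0.06,-0.375,0,1],[0,0,0,0.08,-0.5,0,1],[0,0,0,0.1,-0.625,0,1],[0,0,0,0.12,-0.75,0,1],[0,0,0,0.14,-0.875,0,1],[0,0,0,0.16,-1,0,1]]]'

```text
t: 47.95
tcp_pos: [0.4636, -0.1956, 0.2116]
tool_rot: [1.0, -0.014, -0.0, -0.0]
force: [1.0, 0.0, 0.1]
finger_gap: 0.003
```

Call:
move_arm --plan '[[[0,0,0,0.03,-0.125,0,1],[0,0,0,0.06,-0.25,0.06,1],[0,0,0,0.09,-0.375,0.12,1],[0,0,0,0.12,-0.5,0.18,1],[0,0,0,0.15,-0.625,0.24,1],[0,0,0,0.18,-0.75,0.3,1],[0,0,0,0.21,-0.875,0.3,1],[0,0,0,0.22,-1,0.3,1]]]'

```text
t: 48.95
tcp_pos: [0.4887, -0.0963, 0.1817]
tool_rot: [1.0, -0.014, 0.0, 0.0]
force: [0.7, -0.1, -0.8]
finger_gap: -0.004
```

```bash
cat > hd.py <<'E'
from h import *
st()
for n in("wrist","side","scene"):
    s=snapshot(n);g=cloud(s).reshape(-1,3);c=s["img"].reshape(-1,3).astype(int)
    m=(abs(g[:,2]-.105)<.006)&(g[:,0]>.43)&(g[:,0]<.48)&(g[:,1]>-.09)&(g[:,1]<.03);q=g[m]
    if len(q)>5: print(n,len(q),np.percentile(q,[2,50,98],axis=0).round(3).tolist())
    k=(abs(g[:,2]-.084)<.004)&(c.min(1)>100)&(g[:,0]>.5)&(g[:,0]<.65)&(g[:,1]>-.17)&(g[:,1]<0)
    if k.any():print("low x", np.percentile(g[k][:,0],[1,99]).round(4))
E
python3 hd.py
```

```text
t 48.95 tcp [ 0.4887 -0.0963  0.1817] rot [ 1.    -0.014  0.     0.   ] F [ 0.7 -0.1 -0.8] gap -0.004
wrist 1909 [[0.456, -0.087, 0.103], [0.463, -0.03, 0.108], [0.467, 0.027, 0.11]]
low x [0.53   0.6299]
side 102 [[0.457, -0.085, 0.103], [0.461, -0.032, 0.107], [0.467, 0.026, 0.111]]
low x [0.5297 0.631 ]
scene 110 [[0.457, -0.086, 0.102], [0.463, -0.031, 0.107], [0.468, 0.026, 0.111]]
low x [0.529  0.6316]
```

Call:
move_arm --plan '[[[0,0,0,0.02,-0.2,0,1],[0,0,0,0.04,-0.4,0,1],[0,0,0,0.05,-0.6,0,1],[0,0,0,0.05,-0.6,0.2,1],[0,0,0,0.05,-0.6,0.4,1],[0,0,0,0.05,-0.6,0.6,1],[0,0,0,0.05,-0.6,0.8,1],[0,0,0,0.05,-0.6,0.98,1]]]'

```text
t: 50.1
tcp_pos: [0.4953, -0.0378, 0.0832]
tool_rot: [1.0, -0.014, 0.0, 0.0]
force: [0.2, -0.8, -0.2]
finger_gap: -0.0
```

Call:
move_arm --plan '[[[0,0,0,0,0,0.08,1],[0,0,0,0,0,0.14,1],[0,0,0,-0.05,0,0.14,1],[0,0,0,-0.1,0,0.14,1],[0,0,0,-0.15,0,0.14,1],[0,0,0,-0.19,0,0.14,1],[0,0,0,-0.22,0,0.14,1],[0,0,0,-0.25,0,0.14,1]]]'

```text
t: 51.1
tcp_pos: [0.4709, -0.0366, 0.0699]
tool_rot: [1.0, -0.014, 0.001, 0.0]
force: [2.7, 2.2, 1.9]
finger_gap: -0.001
```

```bash
python3 hd.py
```

```text
t 51.1 tcp [ 0.4709 -0.0366  0.0699] rot [ 1.    -0.014  0.001  0.   ] F [2.7 2.2 1.9] gap -0.001
wrist 1013 [[0.456, -0.089, 0.1], [0.461, 0.016, 0.106], [0.479, 0.03, 0.11]]
low x [0.523  0.5875]
side 125 [[0.45, -0.088, 0.101], [0.456, -0.041, 0.108], [0.476, 0.027, 0.111]]
low x [0.5237 0.6241]
scene 56 [[0.452, -0.087, 0.1], [0.459, -0.037, 0.106], [0.479, 0.029, 0.11]]
low x [0.5225 0.6257]
```

Call:
move_arm --plan '[[[0,0,0,-0.01,0,0,1],[0,0,0,-0.015,0,0,1],[0,0,0,-0.02,0,0,1],[0,0,0,-0.025,0,0,1],[0,0,0,-0.03,0,0,1],[0,0,0,-0.035,0,0,1],[0,0,0,-0.04,0,0,1],[0,0,0,-0.04,0,0,1]]]'

```text
t: 52.25
tcp_pos: [0.4704, -0.0368, 0.07]
tool_rot: [1.0, -0.015, 0.005, 0.0]
force: [9.4, 4.7, -2.3]
finger_gap: 0.004
```

At the stop: the force rose to 9.4 N and the basket moved no further. I'll back off the bar and go straight up.

Call:
move_arm --plan '[[[0,0,0,0.06,0,0,1],[0,0,0,0.14,0,0,1],[0,0,0,0.16,0,-0.15,1],[0,0,0,0.16,0,-0.32,1],[0,0,0,0.16,0,-0.5,1],[0,0,0,0.16,0,-0.68,1],[0,0,0,0.16,0,-0.84,1],[0,0,0,0.16,0,-1,1]]]'

```text
t: 53.25
tcp_pos: [0.4808, -0.0368, 0.1698]
tool_rot: [1.0, -0.014, -0.001, -0.0]
force: [-0.2, 0.2, 0.5]
finger_gap: 0.002
```

Call:
move_arm --plan '[[[0,0,0,0,0,-0.1,1],[0,0,0,0,0,-0.25,1],[0,0,0,0,0,-0.4,1],[0,0,0,0,0,-0.55,1],[0,0,0,0,0,-0.7,1],[0,0,0,0,0,-0.8,1],[0,0,0,0,0,-0.8,1],[0,0,0,0,0,-0.8,1]]]'

```text
t: 54.25
tcp_pos: [0.4814, -0.0368, 0.249]
tool_rot: [1.0, -0.014, -0.001, -0.0]
force: [0.4, 0.1, 0.2]
finger_gap: -0.004
```

```bash
python3 hd.py; python3 rim.py; python3 b.py | grep -v wrist; python3 - <<'E'
from h import *
a=snapshot("side")["img"][100:400,170:420];b=snapshot("scene")["img"][120:320,90:400]
a=cv2.resize(a,(350,420));b=cv2.resize(b,(651,420));im=np.hstack([a,b]);cv2.imwrite("pics/c11.png",cv2.resize(im,(800,336))[:,:,::-1])
E
```

```text
t 54.25 tcp [ 0.4814 -0.0368  0.249 ] rot [ 1.    -0.014 -0.001 -0.   ] F [0.4 0.1 0.2] gap -0.004
wrist 1073 [[0.451, -0.088, 0.105], [0.456, -0.03, 0.108], [0.461, 0.027, 0.11]]
low x [0.524  0.6245]
side 106 [[0.45, -0.088, 0.103], [0.454, -0.032, 0.108], [0.461, 0.027, 0.111]]
low x [0.5223 0.6238]
scene 110 [[0.449, -0.087, 0.102], [0.457, -0.03, 0.107], [0.461, 0.028, 0.111]]
low x [0.5235 0.6255]
t 54.4 tcp [ 0.4815 -0.0368  0.249 ] rot [ 1.    -0.014 -0.001 -0.   ] F [-0.4  0.2 -0. ] gap -0.002
wrist 2659 min/max [[0.5514, 0.0173], [0.6375, 0.1021]]
 y walls [[0.0173, 0.0197, 0.0229], [0.0971, 0.0992, 0.1032]]
 x walls [[0.5512, 0.5533, 0.5555], [0.6301, 0.634, 0.6381]]
side 197 min/max [[0.551, 0.0126], [0.6409, 0.1042]]
 y walls [[0.0122, 0.0178, 0.0233], [0.0922, 0.0981, 0.1045]]
 x walls [[0.5505, 0.5532, 0.5566], [0.6299, 0.6357, 0.6409]]
scene 114 min/max [[0.5496, 0.0173], [0.6418, 0.1028]]
 y walls [[0.018, 0.0198, 0.0221], [0.0971, 0.0999, 0.103]]
 x walls [[0.5515, 0.5536, 0.5571], [0.6396, 0.6405, 0.6419]]
t 54.55 tcp [ 0.4818 -0.0368  0.2493] rot [ 1.    -0.014 -0.    -0.   ] F [ 0.8 -0.   0.2] gap -0.002
side 0.1 39 [ 0.4315 -0.362   0.1008] axis guess [ 0.4348 -0.3553]
side 0.13 43 [ 0.4322 -0.3614  0.1293] axis guess [ 0.4355 -0.3546]
side 0.16 38 [ 0.4327 -0.3611  0.1606] axis guess [ 0.4359 -0.3543]
side 0.181 46 [ 0.4352 -0.3566  0.1811] axis guess [ 0.4384 -0.3498]
scene 0.1 21 [ 0.4409 -0.3529  0.1005] axis guess [ 0.4336 -0.3545]
scene 0.13 20 [ 0.441  -0.3541  0.1286] axis guess [ 0.4337 -0.3558]
scene 0.16 19 [ 0.4426 -0.3562  0.1601] axis guess [ 0.4353 -0.3578]
scene 0.181 23 [ 0.4389 -0.356   0.1797] axis guess [ 0.4316 -0.3576]
```

View pics/c11.png

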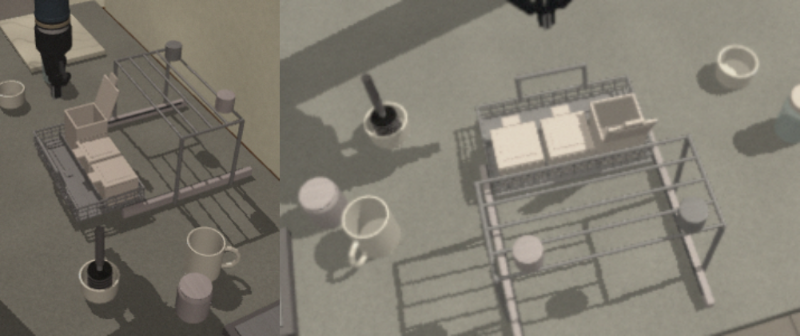

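The basket is fully out (bar at x 0.455), the lid stands open, the low tubs are shut, and the brush is upright in its ramekin. The arm is clear, so I'm handing in.

```bash
python3 -c "
from station import manip
print(manip.sign_off())"
```

```text
the job is handed in; nothing more can be done
None
```

I pulled the basket to its stop, flipped the tall tub's lid open past upright, and scrubbed inside it. The brush is back upright in its ramekin. I handed the job in at about 54.6 s of the 72 s allowed.

**Last checks:**
- **Basket:** the handle bar is at x ≈ 0.455, the same as after the first full pull (0.13 m out), and the final tug met the stop at 9.4 N.
- **Lid:** it stands open by itself, leaning about 16° past upright when I measured it before scrubbing. The final picture still shows it open.
- **Tubs:** all three stand in their pockets, with the low ones shut.
- **Scrub:** the force showed each of the three bottom touches (about 5, 6 and 28 N). I drew the brush up 62 to 65 mm after each.
- **Brush:** its axis is vertical, its top is 0.18 m up, and it is within about 2 mm of the ramekin's centre.
- **Other things:** the ramekins, mug and tin look untouched. I did not check the skewer or the jar up close at the end.

**What went wrong or disagreed:**
- **Fingertip offset:** the fingertips sit about 37 mm further back than the tool data says. My first grasp of the handle closed above the bar, moving nothing. I corrected for it using camera measurements.
- **Basket slipped in:** during the scrub strokes the basket slid in by about 6 mm, so at least part of the scrubbing was done with it slightly short of full out. I hooked it back to its stop after putting the brush away.

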